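# Pack a sprung levelling table with two spacers, pressing each one

### The arm

A 7-joint arm with a two-finger parallel gripper is mounted at the origin on a cart in front of the work surface, level with it; the furniture and walls round the work are solid. World frame = base frame: x ahead of the robot, y to its left, z up, the work surface at z = 0. Lengths are in m, angles in degrees, forces in N, time in s.
With the tool pointing down it reaches from about 0.4 to 0.85 m from the base axis. Payload 4.5 kg.
Tool frame: the origin (TCP) lies midway between the tips of the shut fingers; the grasp point (between the pads) lies 19 mm behind it; z points along the fingers, y is the line along which they close (so a half turn about z gives the same grasp; the last joint's range is limited). The gripper opens to 85 mm and grips with 20 to 120 N. Pads are 22 mm wide; open, the fingers measure 114 mm over their backs; the gripper's body (76 mm by 85 mm) begins 54 mm behind the grasp point. The pads swing forward as they close: fully open they stand 13 mm farther back than shut.
Start: joints at [-63.495, 39.483, -11.15, 89.685, 9.013, 51.709, -12.324], TCP at [0.26, 0.568, 0.231] pointing down, gripper open.
Joint ranges: [-172.22, 172.22], [-26.19, 119.32], [-84.43, 86.54], [7.71, 146.69], [-57.33, 237.33], [2.42, 119.75], [-152.13, 152.13]. Speed limits (degrees/s): [147.25, 147.25, 180, 180, 180, 180, 180].

### API

Orientations are given as [roll, pitch, yaw] about the fixed x, y, z axes, in that order (R = Rz(yaw) Ry(pitch) Rx(roll)).
In Python, from plant import ctrl, eyes, sign_off gives the robot as it stands.
- The arm moves only by the shell command python3 -m creep 'ROWS'. ROWS is JSON, a list of rows, each an object with "travel": the shift along the world's x, y, z in mm, a list of three; "turn": the turn, a rotation vector about the world's x, y, z in degrees, a list of three; "gripper": the finger opening in mm, from 0 to 85.4. A call has 1 to 12 rows; each row shifts and turns the commanded pose from where the row before left it; what a row does not reach is not made up. A row lasts 1/12 s, in which the tool goes at most 41.7 mm and 7.16 degrees, less where a joint would pass 70% of its speed; a pose out of reach is approached as far as the arm can. A call is refused whole if a number of a shift passes 41.7 or a number of a turn 7.16, either way. A call with a gripper value outside its range is refused whole. The fingers move at their own pace and stop on an object; the grip force is fixed at half the most. Time passes only in rows, so rows that do not move let the fingers close. It gives the time, the measured TCP pose, the force, the opening and the grip force at its end, in the units of the state.
- ctrl.read_state(): the state, without advancing time (a new reading comes with each control period).
- eyes.get_image(name): name is "scene" or "side" or "wrist"; returns (picture, depth): 400x640x3 uint8, blue, green, red; 400x640 float32, m along the optical axis (not along the pixel's ray), 0 where there is no reading.
- eyes.camera_model(name): a dict with "intrinsics" (3x3 intrinsics, pixels), "cam_to_world" (4x4, takes a point from camera to world coordinates). Camera axes: x right, y up, looking along -z (the intrinsics and any distortion apply to the point x, -y, -z); pixel columns grow to the right and rows downward; lengths in m; the calibration is good to about 2 mm. A picture is of the moment at which its call begins: read the wrist's pose just before it. camera_model takes no time and is no camera call; for the wrist camera it gives the pose at the moment of the call.
- sign_off(): hands the job in; it is judged then, once.
The state is a dict: "t": time; "joint_pos": joint angles; "qd": joint speeds; "tau": joint torques, N m; "ee_pos": TCP position; "tcp_rot": TCP orientation; "ft_force": force on the tool from outside, world axes, zero at the start; "moment": the same for the moment, N m; "gripper_width": opening from 0.0 (shut) to 1.0 (fully open); "gripper_force": force on a finger pad.
Only numpy, scipy, OpenCV 4.12 (cv2) and the standard library are available. Lean on these libraries where they do the work, as an engineer would, in place of code of your own. Each camera call takes 0.05 s, during which the arm holds its last target. There are 200 camera calls.

### The job

Put the thick spacer from the storage block on the sprung table, both end notches over the two upright pintles, let go and press it down with closed fingers so that the table gives several millimetres, to feel that it lies flat; only then put the thin spacer on top of it in the same way, let go and press that one down too. The block's walls shut in the spacer's long sides and the pintles stand at its ends, so set it down on a clear spot of the bench and take it again across its width. Leave both flat on the risen table and do not disturb the other things.

Things in the scene. Friction and masses are not known exactly. Their poses are not given: they have to be found in the camera images.
- fixture: sprung levelling table, fixed to the bench: dark steel foot 62 x 112 x 6 mm (x, y, z), grey body 46 x 84 mm to 22 mm height, over it a sprung steel table. Origin on the bench under its centre, z up. Two upright steel pintles, 6 mm diameter, stand on its long (y) axis at y = +28 and -28 mm and rise through the table to 82 mm height; their last 5 mm taper.
- platen_top (a point): centre of the upper face of the sprung table (30 x 70 mm in the fixture's x, y; 7 mm thick), 40 mm above the bench at rest; it goes down with the table
- platen (a joint): travel of the sprung table in m: 0 at rest (up), grows as it is pressed straight down, stop at 0.009. The spring pushes up with 5.4 N at rest and 0.9 N more per mm; the spacers' weight (about 1.6 N with the table) does not move it. A press counts from 3 mm (about 7 N).
- block: grey plastic storage block, fixed to the bench, 54 x 86 mm (x, y), floor 8 mm above the bench. Origin on the bench under its centre. Walls 7 mm thick, 60 mm long (along y), 30 mm high, inner faces at x = +20 and -20 mm; at the ends (y = +-35.5 to +-41.5 mm) only low lips, top 11 mm above the bench. It holds the thick spacer; gripping is possible only at the spacer's ends.
- thick_spacer: thick aluminium spacer, 36 x 66 x 16 mm (x, y, z), about 0.1 kg; starts in the storage block. Origin at the centre of its underside. In the middle of each 36 mm end (y = +33 and -33 mm) is an open notch 10 mm wide (x) and 10 mm deep (y), through the full thickness. The same turned by half a turn.
- thin_spacer: thin aluminium spacer, the same outline and notches as the thick one but 10 mm thick, about 0.065 kg; lies flat on the open bench between the fixture and the block. Origin at the centre of its underside. The grey specimen case is fixed behind (from x = 0.58 m, y = 0.02 to 0.27 m) and the tall grinder to the right (y below about -0.12 m).
- specimen_1: bystander: mounted specimen, black disc 30 mm across, 18 mm high; origin at the centre of its underside
- specimen_5: bystander: mounted specimen, grey disc 30 mm across, 18 mm high; origin at the centre of its underside
- screw_cap_b: bystander: black ribbed screw cap, 36 mm across, 17 mm high; origin at the centre of its underside
- tape_roll: bystander: roll of beige tape lying flat, 76 mm across, 19 mm high; origin at the centre of its underside
- marker_black: bystander: felt marker, 138 mm long (its y axis), 17 mm thick; origin at the centre of its underside
- petri_dish: bystander: clear shallow dish, 63 mm across, 15 mm high; origin at the centre of its underside
There are look-alikes about, which are no part of the job. What is shaped like the thick_spacer but yellow is not meant. Leave any yellow look-alike of the thin_spacer alone.

How it is judged:
By the outcome, as a careful person would: the job done as asked, in the order asked, and still so for the second after the job is handed in, with the robot touching nothing.
It also fails if it takes over 72 s, if anything falls off the work surface, if the arm or the gripper's body presses on something with over 40 N, if the wrist force passes 120 N, or if a joint passes its speed limit or range.

## Working session

There is one attempt and no reset: what is moved stays moved. The work goes in short steps, Python scripts to look and compute and a shell command to move; the robot and the scene stay as the last step left them, time stands still between calls to the robot, and variables do not carry over. Pictures are saved under pics/ and viewed, at most 10 in all, crops included, and the job is handed in when it is done.

```bash
mkdir -p pics; ls
python3 - <<'E'
from plant import ctrl, eyes
import cv2,numpy as np
print(ctrl.read_state())
for n in("scene","side"):
    im,d=eyes.get_image(n);m=eyes.camera_model(n);print(n,m)
    cv2.imwrite(f"pics/{n}0.png",im);np.savez(f"pics/{n}0.npz",im=im,d=d,K=m["intrinsics"],T=m["cam_to_world"])
E
```

```text
pics
{'t': 0.0, 'joint_pos': array([-63.49448199,  39.53336967, -11.14577157,  89.74679538,
         9.01199895,  51.70754123, -12.32372762]), 'qd': array([ 0.00406744, -0.14490677, -0.02824773, -0.06959413,  0.00620233,
       -0.01069828, -0.00407943]), 'tau': array([ 7.23865414e-04, -5.39609098e+01, -1.26585167e+00, -1.58539206e+01,
        9.16945544e-03,  9.80623561e-03,  6.95325483e-06]), 'ee_pos': array([0.25962834, 0.56780018, 0.23047347]), 'tcp_rot': array([-1.79894356e+02,  6.41283051e-03,  1.55437086e+02]), 'ft_force': array([ 0.15000933, -0.21370467, -0.22866995]), 'moment': array([-0.00744316, -0.04731791,  0.01956124]), 'gripper_force': 0.0, 'gripper_width': 0.9960127090490424}
scene {'intrinsics': array([[363.41323038,   0.        , 318.36851996],
       [  0.        , 363.41323038, 197.48764286],
       [  0.        ,   0.        ,   1.        ]]), 'cam_to_world': array([[ 0.89121771,  0.31868911, -0.32275105,  0.23517078],
       [-0.45357271,  0.62879717, -0.63157415, -0.44484174],
       [ 0.00166914,  0.70926114,  0.70494386,  0.84028331],
       [ 0.        ,  0.        ,  0.        ,  1.        ]])}
side {'intrinsics': array([[457.89374201,   0.        , 314.69045424],
       [  0.        , 457.89374201, 197.81776882],
       [  0.        ,   0.        ,   1.        ]]), 'cam_to_world': array([[-0.86845924,  0.23325452, -0.43745957,  0.03574326],
       [-0.49520577, -0.36641695,  0.78772449,  1.24111485],
       [ 0.0234477 ,  0.90073911,  0.43372717,  0.59458434],
       [ 0.        ,  0.        ,  0.        ,  1.        ]])}
```

View pics/scene0.png

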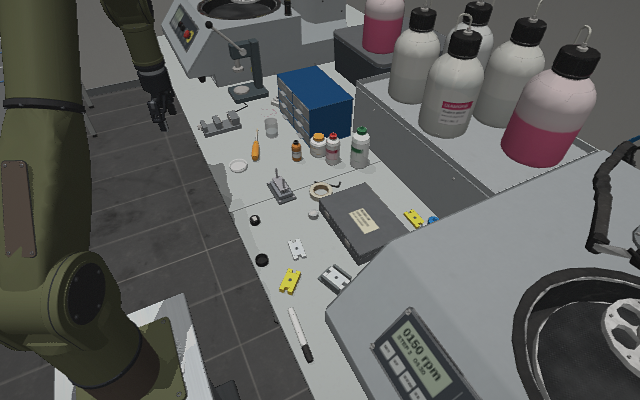

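View pics/side0.png

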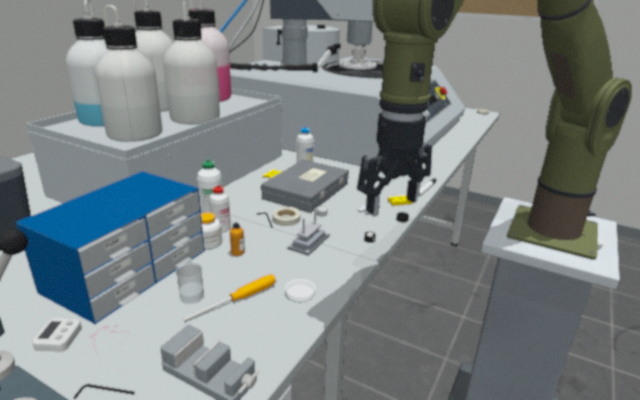

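The scene view shows the fixture at about (281,188), the thin spacer at (297,248), the block with the thick spacer at (335,278), and yellow look-alikes at (290,281) and (415,218). The side view shows the fixture at about (308,237), with the gripper in front of the block. I'll take coarse positions from these, then look with the wrist camera.

```bash
cat > h.py <<'E'
import numpy as np,cv2
from plant import ctrl,eyes
def cast(K,T,uv,z):
    uv=np.atleast_2d(np.asarray(uv,float))
    r=np.c_[(uv-K[[0,1],[2,2]])/K[0,0],np.ones(len(uv))]*[1,-1,-1]
    r=r@T[:3,:3].T;o=T[:3,3]
    return o+r*((z-o[2])/r[:,2:])
def proj(K,T,P):
    c=(np.atleast_2d(P)-T[:3,3])@T[:3,:3]
    return np.c_[K[0,0]*c[:,0]/-c[:,2]+K[0,2],K[1,1]*-c[:,1]/-c[:,2]+K[1,2]]
def snap(n,name):
    m=eyes.camera_model(n);im,d=eyes.get_image(n)
    cv2.imwrite(f"pics/{name}.png",im);np.savez(f"pics/{name}.npz",im=im,d=d,K=m["intrinsics"],T=m["cam_to_world"])
    return im,d,m["intrinsics"],m["cam_to_world"]
def load(name):
    z=np.load(f"pics/{name}.npz");return z["im"],z["d"],z["K"],z["T"]
def show(name,out,box,s):
    im=cv2.imread(f"pics/{name}.png");a,b,c,e=box
    cv2.imwrite(f"pics/{out}.png",cv2.resize(im[b:e,a:c],None,fx=s,fy=s,interpolation=cv2.INTER_CUBIC))
E
python3 - <<'E'
from h import *
im,d,K,T=load("scene0")
for n,uv,z in[("fix",(281,188),.03),("thin",(297,248),.01),("yel",(290,281),.01),("block",(335,278),.024),("sp",(254,219),.018),("cap",(262,260),.017),("tape",(320,190),.019),("marker",(300,333),.017),("yel2",(415,218),.01),("dish",(238,166),.01),("sp5",(313,215),.018)]:
    print(n,cast(K,T,uv,z)[0].round(3),d[uv[1],uv[0]])
m=eyes.camera_model("wrist");s=ctrl.read_state();print(m, (m["cam_to_world"][:3,3]-s["ee_pos"]))
E
```

```text
fix [0.518 0.375 0.03 ] 1.1630522
thin [0.469 0.145 0.01 ] 1.033018
yel [0.407 0.055 0.01 ] 0.9490868
block [0.513 0.002 0.024] 0.944408
sp [0.396 0.298 0.018] 1.0994916
cap [0.364 0.146 0.017] 1.0131422
tape [0.632 0.32  0.019] 1.2190349
marker [ 0.37  -0.088  0.017] 0.84955555
yel2 [0.839 0.085 0.01 ] 1.1138822
dish [0.433 0.569 0.01 ] 1.2844143
sp5 [0.562 0.232 0.018] 1.1069164
{'intrinsics': array([[325.76647796,   0.        , 315.11045379],
       [  0.        , 325.76647796, 201.35560158],
       [  0.        ,   0.        ,   1.        ]]), 'cam_to_world': array([[ 0.41505773, -0.86578433, -0.27954349,  0.18745677],
       [ 0.90979232,  0.39422196,  0.12987294,  0.60057355],
       [-0.00223977, -0.30823129,  0.95130881,  0.37326354],
       [ 0.        ,  0.        ,  0.        ,  1.        ]])} [-0.07219848  0.03269871  0.14272169]
```

```bash
python3 -m creep '[{"travel":[37,-30,0]},{"travel":[37,-30,0]},{"travel":[37,-30,0]},{"travel":[37,-30,0]},{"travel":[37,-30,0]},{"travel":[37,-30,0]},{"travel":[37,-28,0]},{"travel":[0,0,0]},{"travel":[0,0,0]},{"travel":[0,0,0]}]'
python3 -c "
from h import *
snap('wrist','w1');print(ctrl.read_state()['tcp_rot'])"
python3 -m creep '[{"travel":[0,-40,0]},{"travel":[0,-40,0]},{"travel":[0,-40,0]},{"travel":[0,-40,0]},{"travel":[0,-40,0]},{"travel":[0,-40,0]},{"travel":[-20,-40,0]},{"travel":[0,0,0]},{"travel":[0,0,0]},{"travel":[0,0,0]}]'
python3 -c "
from h import *
snap('wrist','w2')
a=cv2.imread('pics/w1.png');b=cv2.imread('pics/w2.png')
cv2.imwrite('pics/w12.png',np.vstack([a[:300,:],b[:300,:]]))"
```

```text
[-1.79921540e+02  6.15264130e-03  1.55434873e+02]invalid input at $[0]: expected keys travel, turn, gripper
invalid input at $[0]: expected keys travel, turn, gripper
```

View pics/w12.png

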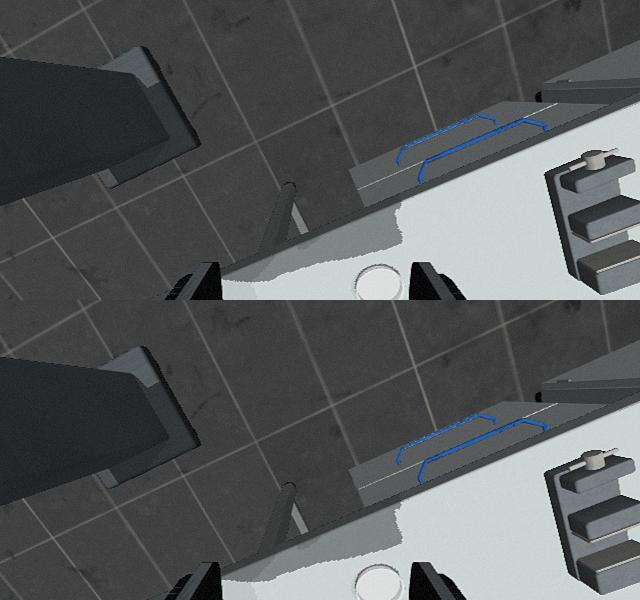

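The row format needs all three keys. In this view the arm hasn't moved: it only shows the dish at about (378,285) between the fingers. I'll retry.

```bash
python3 -m creep '[{"travel":[32,-28,0],"turn":[0,0,0],"gripper":85},{"travel":[32,-28,0],"turn":[0,0,0],"gripper":85},{"travel":[32,-28,0],"turn":[0,0,0],"gripper":85},{"travel":[32,-28,0],"turn":[0,0,0],"gripper":85},{"travel":[32,-28,0],"turn":[0,0,0],"gripper":85},{"travel":[32,-28,0],"turn":[0,0,0],"gripper":85},{"travel":[28,-28,0],"turn":[0,0,0],"gripper":85},{"travel":[0,0,0],"turn":[0,0,0],"gripper":85},{"travel":[0,0,0],"turn":[0,0,0],"gripper":85},{"travel":[0,0,0],"turn":[0,0,0],"gripper":85}]'
python3 -c "
from h import *
snap('wrist','w3');print(ctrl.read_state()['tcp_rot'])"
python3 -m creep '[{"travel":[0,-39,0],"turn":[0,0,0],"gripper":85},{"travel":[0,-39,0],"turn":[0,0,0],"gripper":85},{"travel":[0,-39,0],"turn":[0,0,0],"gripper":85},{"travel":[0,-39,0],"turn":[0,0,0],"gripper":85},{"travel":[0,-39,0],"turn":[0,0,0],"gripper":85},{"travel":[0,-39,0],"turn":[0,0,0],"gripper":85},{"travel":[-20,-39,0],"turn":[0,0,0],"gripper":85},{"travel":[0,0,0],"turn":[0,0,0],"gripper":85},{"travel":[0,0,0],"turn":[0,0,0],"gripper":85},{"travel":[0,0,0],"turn":[0,0,0],"gripper":85}]'
python3 -c "
from h import *
snap('wrist','w4')
a=cv2.imread('pics/w3.png');b=cv2.imread('pics/w4.png')
cv2.imwrite('pics/w34.png',np.vstack([a[50:350,:],b[50:350,:]]))"
```

```text
t: 1.03
ee_pos: [0.4755, 0.3762, 0.2312]
tcp_rot: [180.0, -0.1, 155.4]
ft_force: [-0.3, -0.3, 0.1]
gripper_width: 0.996
gripper_force: 0.0
[ 1.79971072e+02 -8.93145526e-02  1.55549980e+02]
t: 1.92
ee_pos: [0.457, 0.1069, 0.2317]
tcp_rot: [179.9, 0.0, 155.6]
ft_force: [1.0, 0.6, 0.7]
gripper_width: 0.994
gripper_force: 0.0
```

View pics/w34.png

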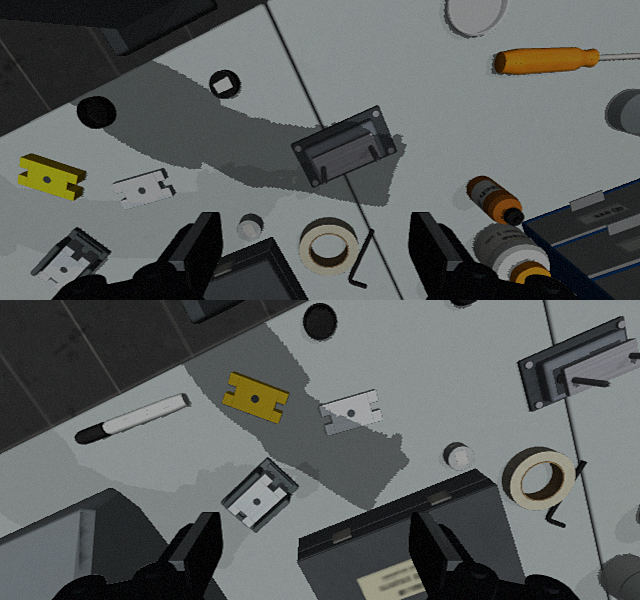

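Upper half (rows +50): the fixture is at about (344,146), with its table and two pintles visible. Lower half: the thin spacer is at (350,411), the block with the thick spacer at (257,495), a yellow look-alike at (255,398) and the marker at (130,418). The wrist depth should separate things by height, so I'll measure with that.

```bash
cat >> h.py <<'E'
def cloud(im,d,K,T):
    v,u=np.indices(d.shape);c=np.stack([(u-K[0,2])/K[0,0]*d,-(v-K[1,2])/K[0,0]*d,-d],-1)
    P=c@T[:3,:3].T+T[:3,3];P[d==0]=np.nan;return P
def rect(P,c,r,z0,z1,pr=1):
    q=P.reshape(-1,3);q=q[(np.hypot(q[:,0]-c[0],q[:,1]-c[1])<r)&(q[:,2]>z0)&(q[:,2]<z1)]
    (x,y),(w,h),a=cv2.minAreaRect((q[:,:2]*1000).astype(np.float32))
    if w>h:a+=90
    # a: direction of the short side, i.e. object x; long side = a+90
    print(len(q),"c",round(x,1),round(y,1),"size",round(min(w,h),1),round(max(w,h),1),"long-axis deg",round((a+90)%180,1),"zmed",np.median(q[:,2]).round(4))
    return q
E
python3 - <<'E'
from h import *
A=load("w3");B=load("w4");P=cloud(*A);Q=cloud(*B)
print("bench z",np.nanmedian(P[150,250]),[Q[y,x].round(4) for x,y in((450,150),(300,230),(200,230))])
print("fix table");f=P[196,344];print(f);rect(P,f,.055,.034,.045);rect(P,f,.08,.003,.009)
print("pintles");rect(P,f,.06,.05,.1)
t=Q[161,350];print("thin",t);rect(Q,t,.045,.006,.014);rect(P,t,.045,.006,.014)
b=Q[245,257];print("block",b);rect(Q,b,.045,.020,.0268);rect(Q,b,.06,.0275,.034);rect(Q,b,.06,.006,.034)
y=Q[148,255];print("yel",y);rect(Q,y,.045,.008,.02)
for n,u,v in(("cap",319,71),("sp5",458,207),("tape",520,235),("case",330,300),("marker",150,165)):print(n,Q[v,u].round(3))
E
```

```text
bench z 0.3163419578890402 [array([ 0.5033,  0.2568, -0.0016]), array([ 5.219e-01,  5.670e-02, -5.000e-04]), array([ 4.703e-01, -5.630e-02,  1.000e-04])]
fix table
[0.50832341 0.39443542 0.04103738]
1610 c 521.7 392.1 size 30.8 70.2 long-axis deg 89.8 zmed 0.0401
1603 c 521.9 392.0 size 62.1 112.1 long-axis deg 90.5 zmed 0.0061
pintles
170 c 521.3 392.2 size 5.0 61.6 long-axis deg 90.5 zmed 0.0704
thin [0.46486988 0.14642318 0.01041402]
1698 c 467.6 146.6 size 36.7 65.9 long-axis deg 81.9 zmed 0.0101
1414 c 467.6 147.0 size 36.2 66.6 long-axis deg 82.2 zmed 0.0102
block [0.50917328 0.00776539 0.02426437]
1564 c 515.6 3.7 size 53.3 66.7 long-axis deg 109.1 zmed 0.0241
557 c 516.3 4.2 size 54.2 59.5 long-axis deg 110.4 zmed 0.0299
3003 c 516.3 4.4 size 54.5 85.3 long-axis deg 109.9 zmed 0.0239
yel [0.40721524 0.05691621 0.01649815]
1882 c 407.6 56.5 size 36.4 66.2 long-axis deg 44.8 zmed 0.0161
cap [0.364 0.154 0.001]
sp5 [0.565 0.24  0.018]
tape [0.628 0.296 0.019]
case [0.596 0.063 0.052]
marker [ 0.376 -0.059  0.016]
```

```bash
python3 -m creep '[{"travel":[8.5,-14.6,0],"turn":[0,0,6.3],"gripper":85},{"travel":[8.5,-14.6,0],"turn":[0,0,6.3],"gripper":85},{"travel":[8.5,-14.6,0],"turn":[0,0,6.3],"gripper":85},{"travel":[8.5,-14.6,0],"turn":[0,0,6.3],"gripper":85},{"travel":[8.5,-14.6,-20],"turn":[0,0,6.3],"gripper":85},{"travel":[8.5,-14.6,-20],"turn":[0,0,6.3],"gripper":85},{"travel":[8.3,-14.6,-20],"turn":[0,0,6.3],"gripper":85},{"travel":[0,0,-30],"turn":[0,0,0],"gripper":85},{"travel":[0,0,-30],"turn":[0,0,0],"gripper":85},{"travel":[0,0,-20],"turn":[0,0,0],"gripper":85},{"travel":[0,0,0],"turn":[0,0,0],"gripper":85},{"travel":[0,0,0],"turn":[0,0,0],"gripper":85}]'; python3 -c "
from h import *
print(ctrl.read_state()['joint_pos'].round(1))"
```

```text
t: 2.97
ee_pos: [0.5164, 0.0047, 0.0908]
tcp_rot: [179.9, -0.1, -160.3]
ft_force: [0.3, -0.4, -0.7]
gripper_width: 0.994
gripper_force: 0.0
[  6.   45.4 -19.2 114.6  32.9  25.4  71.7]
```

```bash
python3 -m creep '[{"travel":[0,0,-25],"turn":[0,0,0],"gripper":85},{"travel":[0,0,-25],"turn":[0,0,0],"gripper":85},{"travel":[0,0,-20],"turn":[0,0,0],"gripper":85},{"travel":[0,0,-13],"turn":[0,0,0],"gripper":85},{"travel":[0,0,0],"turn":[0,0,0],"gripper":85},{"travel":[0,0,0],"turn":[0,0,0],"gripper":85},{"travel":[0,0,0],"turn":[0,0,0],"gripper":55},{"travel":[0,0,0],"turn":[0,0,0],"gripper":55},{"travel":[0,0,0],"turn":[0,0,0],"gripper":55},{"travel":[0,0,0],"turn":[0,0,0],"gripper":55},{"travel":[0,0,0],"turn":[0,0,0],"gripper":55},{"travel":[0,0,0],"turn":[0,0,0],"gripper":55}]'
```

```text
t: 3.97
ee_pos: [0.5177, 0.0031, 0.0106]
tcp_rot: [-180.0, 0.2, -160.5]
ft_force: [-2.0, -0.1, 10.7]
gripper_width: 0.741
gripper_force: 62.8
```

```bash
python3 -m creep '[{"travel":[0,0,5],"turn":[0,0,0],"gripper":55},{"travel":[0,0,15],"turn":[0,0,0],"gripper":55},{"travel":[0,0,30],"turn":[0,0,0],"gripper":55},{"travel":[0,0,35],"turn":[0,0,0],"gripper":55},{"travel":[0,0,0],"turn":[0,0,0],"gripper":55},{"travel":[0,0,0],"turn":[0,0,0],"gripper":55},{"travel":[0,0,0],"turn":[0,0,0],"gripper":55}]'
python3 - <<'E'
from h import *
snap('wrist','w5');snap('scene','s5')
show('w5','w5c',(150,150,490,400),2)
E
```

```text
t: 4.55
ee_pos: [0.5163, 0.0021, 0.0938]
tcp_rot: [-180.0, 0.0, -160.5]
ft_force: [-0.9, -0.9, -1.3]
gripper_width: 0.744
gripper_force: 67.2
```

View pics/w5c.png

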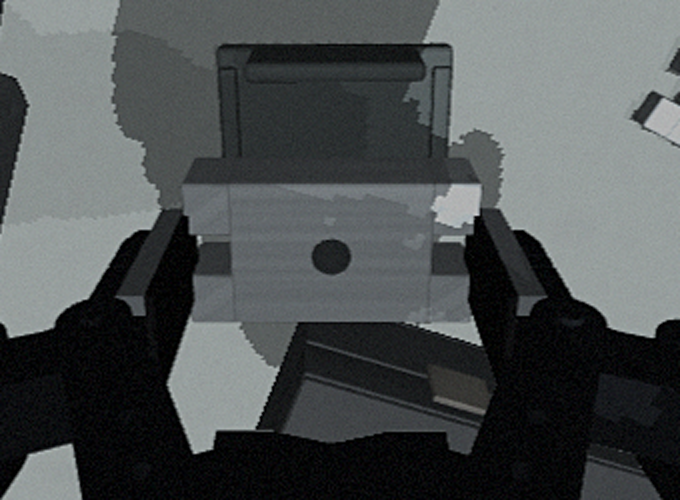

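The thick spacer hangs level between the pads, its hole at crop (332,257), and the block is empty. Next I carry it to the clear spot at about (478,268).

```bash
python3 -m creep '[{"travel":[-4.8,33.2,0],"turn":[0,0,-2.45],"gripper":55},{"travel":[-4.8,33.2,0],"turn":[0,0,-2.45],"gripper":55},{"travel":[-4.8,33.2,0],"turn":[0,0,-2.45],"gripper":55},{"travel":[-4.8,33.2,0],"turn":[0,0,-2.45],"gripper":55},{"travel":[-4.8,33.2,0],"turn":[0,0,-2.45],"gripper":55},{"travel":[-4.8,33.2,0],"turn":[0,0,-2.45],"gripper":55},{"travel":[-4.8,33.2,0],"turn":[0,0,-2.45],"gripper":55},{"travel":[-4.8,33.2,0],"turn":[0,0,-2.45],"gripper":55},{"travel":[0,0,-25],"turn":[0,0,0],"gripper":55},{"travel":[0,0,-25],"turn":[0,0,0],"gripper":55},{"travel":[0,0,-20],"turn":[0,0,0],"gripper":55},{"travel":[0,0,0],"turn":[0,0,0],"gripper":55}]';python3 -m creep '[{"travel":[0,0,-10],"turn":[0,0,0],"gripper":55},{"travel":[0,0,-6],"turn":[0,0,0],"gripper":55},{"travel":[0,0,0],"turn":[0,0,0],"gripper":55},{"travel":[0,0,0],"turn":[0,0,0],"gripper":55}]'
```

```text
t: 5.65
ee_pos: [0.4747, 0.2667, 0.019]
tcp_rot: [-179.7, -0.4, -180.0]
ft_force: [-0.5, -0.2, -0.7]
gripper_width: 0.74
gripper_force: 67.2
t: 5.98
ee_pos: [0.4781, 0.2681, 0.0076]
tcp_rot: [180.0, 0.0, 179.9]
ft_force: [0.5, 0.2, -0.3]
gripper_width: 0.745
gripper_force: 67.2
```

```bash
python3 -m creep '[{"travel":[0,0,-2],"turn":[0,0,0],"gripper":55},{"travel":[0,0,-2],"turn":[0,0,0],"gripper":55},{"travel":[0,0,-1],"turn":[0,0,0],"gripper":55},{"travel":[0,0,0],"turn":[0,0,0],"gripper":55},{"travel":[0,0,0],"turn":[0,0,0],"gripper":80},{"travel":[0,0,0],"turn":[0,0,0],"gripper":80},{"travel":[0,0,0],"turn":[0,0,0],"gripper":80},{"travel":[0,0,0],"turn":[0,0,0],"gripper":80},{"travel":[0,0,20],"turn":[0,0,0],"gripper":80},{"travel":[0,0,30],"turn":[0,0,0],"gripper":80},{"travel":[0,0,40],"turn":[0,0,0],"gripper":80},{"travel":[0,0,40],"turn":[0,0,-7],"gripper":80}]';python3 -m creep '[{"travel":[0,0,20],"turn":[0,0,-7],"gripper":80},{"travel":[0,0,0],"turn":[0,0,-7],"gripper":80},{"travel":[0,0,0],"turn":[0,0,-7],"gripper":80},{"travel":[0,0,0],"turn":[0,0,-7],"gripper":80},{"travel":[0,0,0],"turn":[0,0,-7],"gripper":60},{"travel":[0,0,0],"turn":[0,0,-7],"gripper":60},{"travel":[0,0,0],"turn":[0,0,-7],"gripper":60},{"travel":[0,0,0],"turn":[0,0,-7],"gripper":60},{"travel":[0,0,0],"turn":[0,0,-7],"gripper":60},{"travel":[0,0,0],"turn":[0,0,-7],"gripper":60},{"travel":[0,0,0],"turn":[0,0,-7],"gripper":60},{"travel":[0,0,0],"turn":[0,0,-6],"gripper":60}]';python3 -m creep '[{"travel":[0,0,0],"turn":[0,0,0],"gripper":60},{"travel":[0,0,0],"turn":[0,0,0],"gripper":60},{"travel":[0,0,0],"turn":[0,0,0],"gripper":60}]'
python3 - <<'E'
from h import *
A=snap('wrist','w6');P=cloud(*A);rect(P,(.478,.268),.06,.012,.02)
rect(P,(.5218,.3921),.055,.034,.045);rect(P,(.5218,.3921),.06,.05,.1)
print(ctrl.read_state()['joint_pos'].round(1))
E
```

```text
t: 6.98
ee_pos: [0.477, 0.2674, 0.133]
tcp_rot: [-179.9, -0.1, 172.9]
ft_force: [0.6, 0.1, -0.3]
gripper_width: 0.939
gripper_force: 0.0
t: 7.98
ee_pos: [0.4776, 0.2682, 0.1523]
tcp_rot: [-180.0, 0.0, 89.6]
ft_force: [-0.1, 0.5, -0.3]
gripper_width: 0.703
gripper_force: 0.0
t: 8.23
ee_pos: [0.4777, 0.2682, 0.1523]
tcp_rot: [-180.0, 0.0, 90.1]
ft_force: [-0.7, 0.9, -0.6]
gripper_width: 0.703
gripper_force: 0.0
2662 c 477.3 267.8 size 36.0 66.0 long-axis deg 89.9 zmed 0.0161
3383 c 522.1 383.6 size 30.3 54.1 long-axis deg 90.4 zmed 0.0401
148 c 521.8 363.4 size 5.3 5.6 long-axis deg 102.7 zmed 0.0767
[-40.4  40.7  10.5 108.2 -12.8  32.3 -21.4]
```

```bash
python3 -m creep '[{"travel":[-0.4,-0.4,-35],"turn":[0,0,0],"gripper":60},{"travel":[0,0,-35],"turn":[0,0,0],"gripper":60},{"travel":[0,0,-35],"turn":[0,0,0],"gripper":60},{"travel":[0,0,-25],"turn":[0,0,0],"gripper":60},{"travel":[0,0,-12],"turn":[0,0,0],"gripper":60},{"travel":[0,0,-5],"turn":[0,0,0],"gripper":60},{"travel":[0,0,0],"turn":[0,0,0],"gripper":60},{"travel":[0,0,0],"turn":[0,0,0],"gripper":25},{"travel":[0,0,0],"turn":[0,0,0],"gripper":25},{"travel":[0,0,0],"turn":[0,0,0],"gripper":25},{"travel":[0,0,0],"turn":[0,0,0],"gripper":25},{"travel":[0,0,0],"turn":[0,0,0],"gripper":25}]';python3 -m creep '[{"travel":[0,0,10],"turn":[0,0,0],"gripper":25},{"travel":[0,0,30],"turn":[0,0,0],"gripper":25},{"travel":[0,0,35],"turn":[0,0,0],"gripper":25},{"travel":[0,0,35],"turn":[0,0,0],"gripper":25},{"travel":[0,0,0],"turn":[0,0,0],"gripper":25},{"travel":[0,0,0],"turn":[0,0,0],"gripper":25}]'
python3 - <<'E'
from h import *
A=snap('wrist','w7');s=ctrl.read_state();z=s['ee_pos'][2];print(s['ee_pos'],s['tcp_rot'])
P=cloud(*A);q=rect(P,s['ee_pos'][:2],.045,z+.005,z+.03)
show('w7','w7c',(150,100,490,400),2)
E
```

```text
t: 9.28
ee_pos: [0.4786, 0.2683, 0.0072]
tcp_rot: [179.8, -0.1, 89.9]
ft_force: [-0.3, -0.5, 7.0]
gripper_width: 0.397
gripper_force: 60.5
t: 9.78
ee_pos: [0.4789, 0.2687, 0.1183]
tcp_rot: [179.7, -0.2, 89.9]
ft_force: [0.6, 0.3, -1.1]
gripper_width: 0.403
gripper_force: 60.1
[0.47766232 0.26816756 0.11662118] [ 1.79900699e+02 -7.93432098e-02  8.99544139e+01]
10914 c 478.5 268.3 size 61.3 67.3 long-axis deg 89.6 zmed 0.1273
```

View pics/w7c.png

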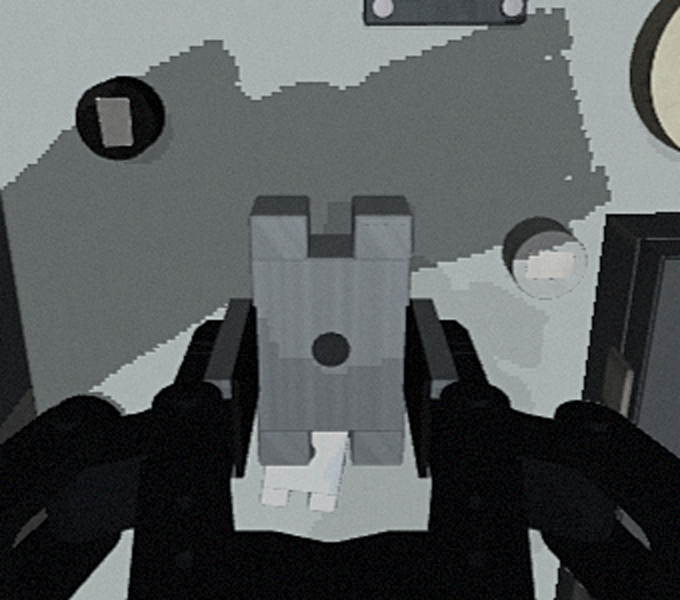

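The spacer is held across its width, hole at crop (331,349), both end notches free and square to the fingers. I'll refine its centre and angle in the hand, and the fixture's as well.

```bash
cat >> h.py <<'E'
def held(P,e,ztop):
    q=P.reshape(-1,3);q=q[(abs(q[:,2]-ztop)<.004)&(abs(q[:,0]-e[0])<.0175)&(abs(q[:,1]-e[1])<.045)]
    (x,y),(w,h),a=cv2.minAreaRect((q[:,:2]*1000).astype(np.float32));print(len(q),x,y,w,h,a,"z",np.median(q[:,2]))
    Z=np.polyfit(q[:,1],q[:,2],1)[0];print("pitch along y deg",np.degrees(Z))
    n=q[abs(q[:,1]-e[1])>.026]
    for s in(1,-1):
        m=n[(n[:,1]-e[1])*s>0];L=m[m[:,0]<e[0],0].max();R=m[m[:,0]>e[0],0].min();print("notch",s,"x",L,R,(L+R)/2)
    return q
E
python3 - <<'E'
from h import *
A=load('w7');P=cloud(*A);held(P,(.4777,.2682),.1273)
s=[]
for i in range(4):
    A=snap('wrist','w8');s.append(ctrl.read_state()['ee_pos'])
print(np.array(s).round(4));P=cloud(*A);held(P,(.4777,.2682),.1273)
E
```

```text
8654 477.69720458984375 268.2163391113281 67.28091430664062 34.97842788696289 89.97378540039062 z 0.12713076715240906
pitch along y deg -0.1651553135196444
notch 1 x 0.47359868587355664 0.483669577529748 0.4786341317016523
notch -1 x 0.47348960205922724 0.48380266917427095 0.47864613561674907
[[0.4769 0.2677 0.1155]
 [0.4766 0.2675 0.1148]
 [0.4765 0.2674 0.1144]
 [0.4766 0.2674 0.1142]]
4113 477.68359375 267.2565002441406 65.75582122802734 34.96576690673828 89.99187469482422 z 0.1236805669645786
pitch along y deg 0.037512405902844166
notch 1 x 0.4708758426432524 0.48173016371299127 0.4763030031781218
notch -1 x 0.4711505754048657 0.4814846231662998 0.47631759928558276
```

```bash
python3 -m creep '[{"travel":[9,25,0],"turn":[0,0,0],"gripper":25},{"travel":[9,25,0],"turn":[0,0,0],"gripper":25},{"travel":[9,25,0],"turn":[0,0,0],"gripper":25},{"travel":[9,25,0],"turn":[0,0,0],"gripper":25},{"travel":[9.5,24.8,0],"turn":[0,0,0],"gripper":25},{"travel":[0,0,0],"turn":[0,0,0],"gripper":25},{"travel":[0,0,0],"turn":[0,0,0],"gripper":25},{"travel":[0,0,0],"turn":[0,0,0],"gripper":25},{"travel":[0,0,0],"turn":[0,0,0],"gripper":25},{"travel":[0,0,0],"turn":[0,0,0],"gripper":25},{"travel":[0,0,0],"turn":[0,0,0],"gripper":25}]'
python3 - <<'E'
from h import *
A=snap('wrist','w9');e=ctrl.read_state()['ee_pos'];print(e);P=cloud(*A);held(P,e,e[2]+.0093)
q=P.reshape(-1,3);q=q[np.isfinite(q[:,0])&(abs(q[:,0]-.5218)<.02)]
for s in(1,-1):
    m=q[(abs(q[:,1]-.392-s*.028)<.008)&(q[:,2]>.05)&(q[:,2]<.09)];print(s,len(m),(m.min(0),m.max(0)) if len(m) else 0)
rect(P,(.5218,.3921),.08,.003,.009)
show('w9','w9c',(150,100,490,400),2)
E
```

```text
t: 10.95
ee_pos: [0.523, 0.3914, 0.1153]
tcp_rot: [-180.0, 0.0, 89.9]
ft_force: [-0.1, 0.7, -1.5]
gripper_width: 0.397
gripper_force: 60.1
[0.52298491 0.39169851 0.11539185]
8797 522.9866943359375 390.8159484863281 66.97579956054688 34.99081802368164 89.9875717163086 z 0.12412333022991204
pitch along y deg -0.3258898503829198
notch 1 x 0.5177376456305831 0.5278324754633205 0.5227850605469517
notch -1 x 0.5175411101486317 0.5278599750165198 0.5227005425825757
1 178 (array([0.51894167, 0.41738011, 0.05013994]), array([0.52490859, 0.42285458, 0.08349425]))
-1 0 0
2274 c 522.0 418.0 size 59.1 62.1 long-axis deg 0.6 zmed 0.0061
```

View pics/w9c.png

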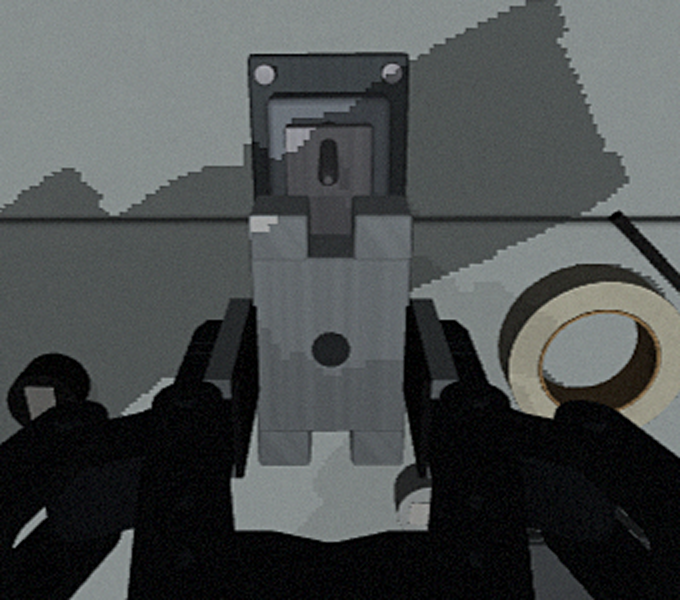

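The crop shows the pintle at (328,160) in line with the +y notch. The numbers call for a correction of about (-0.9,+0.7) mm, then I lower in stages.

```bash
python3 -m creep '[{"travel":[-0.9,0.7,-6],"turn":[0,0,0],"gripper":25},{"travel":[0,0,-10],"turn":[0,0,0],"gripper":25},{"travel":[0,0,-4],"turn":[0,0,0],"gripper":25},{"travel":[0,0,0],"turn":[0,0,0],"gripper":25},{"travel":[0,0,0],"turn":[0,0,0],"gripper":25},{"travel":[0,0,0],"turn":[0,0,0],"gripper":25},{"travel":[0,0,0],"turn":[0,0,0],"gripper":25}]';python3 -m creep '[{"travel":[0,0,-5],"turn":[0,0,0],"gripper":25},{"travel":[0,0,-5],"turn":[0,0,0],"gripper":25},{"travel":[0,0,-4],"turn":[0,0,0],"gripper":25},{"travel":[0,0,0],"turn":[0,0,0],"gripper":25},{"travel":[0,0,0],"turn":[0,0,0],"gripper":25},{"travel":[0,0,0],"turn":[0,0,0],"gripper":25}]'
```

```text
t: 11.58
ee_pos: [0.5224, 0.3934, 0.0956]
tcp_rot: [180.0, -0.0, 89.9]
ft_force: [-0.3, -0.7, -0.7]
gripper_width: 0.399
gripper_force: 60.1
t: 12.08
ee_pos: [0.5222, 0.3932, 0.0813]
tcp_rot: [180.0, 0.0, 89.9]
ft_force: [0.3, -0.6, -0.6]
gripper_width: 0.397
gripper_force: 60.1
```

```bash
python3 -m creep '[{"travel":[0,-0.5,-8],"turn":[0,0,0],"gripper":25},{"travel":[0,0,-8],"turn":[0,0,0],"gripper":25},{"travel":[0,0,-7],"turn":[0,0,0],"gripper":25},{"travel":[0,0,-5],"turn":[0,0,0],"gripper":25},{"travel":[0,0,-3],"turn":[0,0,0],"gripper":25},{"travel":[0,0,-1],"turn":[0,0,0],"gripper":25},{"travel":[0,0,0],"turn":[0,0,0],"gripper":25},{"travel":[0,0,0],"turn":[0,0,0],"gripper":25},{"travel":[0,0,0],"turn":[0,0,0],"gripper":25}]'
python3 - <<'E'
from h import *
A=snap('wrist','w10');e=ctrl.read_state()['ee_pos'];print(e,ctrl.read_state()['ft_force']);P=cloud(*A);held(P,e,e[2]+.0093)
E
```

```text
t: 12.83
ee_pos: [0.5224, 0.3929, 0.0497]
tcp_rot: [180.0, -0.0, 89.9]
ft_force: [-0.1, 0.1, -0.8]
gripper_width: 0.397
gripper_force: 60.1
[0.52234161 0.39288384 0.04970628] [-0.40969866 -0.58973579 -1.77137947]
8747 522.33447265625 392.24530029296875 67.32683563232422 34.9983024597168 89.98588562011719 z 0.058509341245465724
pitch along y deg -0.23145134782440535
notch 1 x 0.5223402890476113 0.5223416621084759 0.5223409755780436
notch -1 x 0.5218806645786837 0.5223579463288177 0.5221193054537507
```

```bash
python3 -m creep '[{"travel":[-0.3,0,-1.5],"turn":[0,0,0],"gripper":25},{"travel":[0,0,-1],"turn":[0,0,0],"gripper":25},{"travel":[0,0,0],"turn":[0,0,0],"gripper":25},{"travel":[0,0,0],"turn":[0,0,0],"gripper":25},{"travel":[0,0,0],"turn":[0,0,0],"gripper":58},{"travel":[0,0,0],"turn":[0,0,0],"gripper":58},{"travel":[0,0,0],"turn":[0,0,0],"gripper":58},{"travel":[0,0,0],"turn":[0,0,0],"gripper":58},{"travel":[0,0,10],"turn":[0,0,0],"gripper":58},{"travel":[0,0,20],"turn":[0,0,0],"gripper":58},{"travel":[0,0,20],"turn":[0,0,0],"gripper":0},{"travel":[0,0,0],"turn":[0,0,0],"gripper":0}]'
python3 -m creep '[{"travel":[0,0,0],"turn":[0,0,0],"gripper":0},{"travel":[0,0,0],"turn":[0,0,0],"gripper":0},{"travel":[0,0,0],"turn":[0,0,0],"gripper":0},{"travel":[0,0,0],"turn":[0,0,0],"gripper":0},{"travel":[0,0,0],"turn":[0,0,0],"gripper":0},{"travel":[0,0,0],"turn":[0,0,0],"gripper":0}]'
python3 - <<'E'
from h import *
A=snap('wrist','w11');P=cloud(*A);rect(P,(.5218,.3921),.045,.05,.0595)
E
```

```text
t: 13.88
ee_pos: [0.5245, 0.3942, 0.1014]
tcp_rot: [179.6, -0.2, 89.9]
ft_force: [1.0, -0.2, -0.1]
gripper_width: 0.409
gripper_force: 0.0
t: 14.38
ee_pos: [0.5215, 0.3925, 0.0962]
tcp_rot: [-180.0, 0.0, 89.9]
ft_force: [-0.4, 1.2, 0.7]
gripper_width: 0.002
gripper_force: 0.0
4225 c 521.5 398.8 size 36.3 53.5 long-axis deg 89.7 zmed 0.0561
```

```bash
python3 -m creep '[{"travel":[0,0,-15],"turn":[0,0,0],"gripper":0},{"travel":[0,0,-12],"turn":[0,0,0],"gripper":0},{"travel":[0,0,-7],"turn":[0,0,0],"gripper":0},{"travel":[0,0,-3],"turn":[0,0,0],"gripper":0},{"travel":[0,0,-2],"turn":[0,0,0],"gripper":0},{"travel":[0,0,-2],"turn":[0,0,0],"gripper":0},{"travel":[0,0,-2],"turn":[0,0,0],"gripper":0},{"travel":[0,0,-2],"turn":[0,0,0],"gripper":0},{"travel":[0,0,-2],"turn":[0,0,0],"gripper":0},{"travel":[0,0,0],"turn":[0,0,0],"gripper":0},{"travel":[0,0,0],"turn":[0,0,0],"gripper":0},{"travel":[0,0,0],"turn":[0,0,0],"gripper":0}]'
```

```text
t: 15.43
ee_pos: [0.5219, 0.3927, 0.0513]
tcp_rot: [180.0, -0.0, 89.9]
ft_force: [-2.8, -1.6, 7.9]
gripper_width: 0.003
gripper_force: 4.2
```

```bash
python3 -m creep '[{"travel":[0,0,-1],"turn":[0,0,0],"gripper":0},{"travel":[0,0,-1],"turn":[0,0,0],"gripper":0},{"travel":[0,0,0],"turn":[0,0,0],"gripper":0},{"travel":[0,0,0],"turn":[0,0,0],"gripper":0},{"travel":[0,0,0],"turn":[0,0,0],"gripper":0},{"travel":[0,0,0],"turn":[0,0,0],"gripper":0}]'
python3 - <<'E'
from h import *
A=snap('wrist','w12');P=cloud(*A);rect(P,(.5218,.3921),.045,.045,.0595)
E
python3 -m creep '[{"travel":[0,0,2],"turn":[0,0,0],"gripper":0},{"travel":[0,0,4],"turn":[0,0,0],"gripper":0},{"travel":[0,0,10],"turn":[0,0,0],"gripper":0},{"travel":[0,0,20],"turn":[0,0,0],"gripper":0},{"travel":[0,0,30],"turn":[0,0,0],"gripper":0},{"travel":[0,0,35],"turn":[0,0,0],"gripper":0},{"travel":[0,0,0],"turn":[0,0,0],"gripper":0},{"travel":[0,0,0],"turn":[0,0,0],"gripper":0},{"travel":[0,0,0],"turn":[0,0,0],"gripper":0}]'
python3 - <<'E'
from h import *
A=snap('wrist','w13');P=cloud(*A);rect(P,(.5218,.3921),.045,.05,.0595);rect(P,(.5218,.3921),.08,.003,.009);print(ctrl.read_state()['joint_pos'].round())
E
```

```text
t: 15.93
ee_pos: [0.5219, 0.3927, 0.0496]
tcp_rot: [180.0, -0.0, 89.9]
ft_force: [-3.9, -1.8, 10.5]
gripper_width: 0.002
gripper_force: 4.9
4141 c 521.6 401.7 size 36.1 48.0 long-axis deg 90.0 zmed 0.0496
t: 16.73
ee_pos: [0.5216, 0.3928, 0.149]
tcp_rot: [180.0, -0.0, 89.9]
ft_force: [-0.4, -0.1, -1.1]
gripper_width: -0.003
gripper_force: 0.0
3595 c 521.6 392.5 size 36.0 65.7 long-axis deg 89.9 zmed 0.0562
2570 c 522.2 391.7 size 62.1 111.8 long-axis deg 90.5 zmed 0.006
[-48.  48.  13.  90. -14.  44. -29.]
```

```bash
python3 -m creep '[{"travel":[-7.7,-35.1,0],"turn":[0,0,-1.1],"gripper":60},{"travel":[-7.7,-35.1,0],"turn":[0,0,-1.1],"gripper":60},{"travel":[-7.7,-35.1,0],"turn":[0,0,-1.1],"gripper":60},{"travel":[-7.7,-35.1,0],"turn":[0,0,-1.1],"gripper":60},{"travel":[-7.7,-35.1,0],"turn":[0,0,-1.1],"gripper":60},{"travel":[-7.7,-35.1,0],"turn":[0,0,-1.1],"gripper":60},{"travel":[-7.7,-35.1,0],"turn":[0,0,-1.2],"gripper":60},{"travel":[0,0,0],"turn":[0,0,0],"gripper":60},{"travel":[0,0,0],"turn":[0,0,0],"gripper":60},{"travel":[0,0,0],"turn":[0,0,0],"gripper":60},{"travel":[0,0,0],"turn":[0,0,0],"gripper":60},{"travel":[0,0,0],"turn":[0,0,0],"gripper":60}]'
python3 - <<'E'
from h import *
A=snap('wrist','w14');P=cloud(*A);rect(P,(.4676,.1468),.045,.006,.014)
E
```

```text
t: 17.78
ee_pos: [0.468, 0.1486, 0.1484]
tcp_rot: [-180.0, -0.0, 82.3]
ft_force: [1.2, -0.5, -0.9]
gripper_width: 0.703
gripper_force: 0.0
2613 c 467.9 146.4 size 36.0 65.7 long-axis deg 81.4 zmed 0.0102
```

```bash
python3 -m creep '[{"travel":[0,-2,-35],"turn":[0,0,-0.8],"gripper":60},{"travel":[0,0,-35],"turn":[0,0,0],"gripper":60},{"travel":[0,0,-35],"turn":[0,0,0],"gripper":60},{"travel":[0,0,-22],"turn":[0,0,0],"gripper":60},{"travel":[0,0,-12],"turn":[0,0,0],"gripper":60},{"travel":[0,0,-5],"turn":[0,0,0],"gripper":60},{"travel":[0,0,0],"turn":[0,0,0],"gripper":60},{"travel":[0,0,0],"turn":[0,0,0],"gripper":60},{"travel":[0,0,0],"turn":[0,0,0],"gripper":60},{"travel":[0,0,0],"turn":[0,0,0],"gripper":60}]';python3 -m creep '[{"travel":[0,0,0],"turn":[0,0,0],"gripper":25},{"travel":[0,0,0],"turn":[0,0,0],"gripper":25},{"travel":[0,0,0],"turn":[0,0,0],"gripper":25},{"travel":[0,0,0],"turn":[0,0,0],"gripper":25},{"travel":[0,0,0],"turn":[0,0,0],"gripper":25},{"travel":[0,0,0],"turn":[0,0,0],"gripper":25}]'
```

```text
t: 18.67
ee_pos: [0.4686, 0.1454, 0.0059]
tcp_rot: [179.9, -0.0, 81.3]
ft_force: [-0.6, 0.5, -0.2]
gripper_width: 0.698
gripper_force: 0.0
t: 19.17
ee_pos: [0.4683, 0.1452, 0.0059]
tcp_rot: [179.9, -0.0, 81.3]
ft_force: [-1.3, 0.2, 9.1]
gripper_width: 0.388
gripper_force: 58.8
```

```bash
python3 -m creep '[{"travel":[0,0,10],"turn":[0,0,0],"gripper":25},{"travel":[0,0,30],"turn":[0,0,0],"gripper":25},{"travel":[0,0,35],"turn":[0,0,0],"gripper":25},{"travel":[0,0,35],"turn":[0,0,0],"gripper":25},{"travel":[7.7,35.1,0],"turn":[0,0,1.2],"gripper":25},{"travel":[7.7,35.1,0],"turn":[0,0,1.2],"gripper":25},{"travel":[7.7,35.1,0],"turn":[0,0,1.2],"gripper":25},{"travel":[7.7,35.1,0],"turn":[0,0,1.2],"gripper":25},{"travel":[7.7,35.1,0],"turn":[0,0,1.2],"gripper":25},{"travel":[7.7,35.1,0],"turn":[0,0,1.2],"gripper":25},{"travel":[7.7,35.1,0],"turn":[0,0,1.5],"gripper":25},{"travel":[0,0,0],"turn":[0,0,0],"gripper":25}]';python3 -m creep '[{"travel":[0,0,0],"turn":[0,0,0],"gripper":25},{"travel":[0,0,0],"turn":[0,0,0],"gripper":25},{"travel":[0,0,0],"turn":[0,0,0],"gripper":25},{"travel":[0,0,0],"turn":[0,0,0],"gripper":25},{"travel":[0,0,0],"turn":[0,0,0],"gripper":25},{"travel":[0,0,0],"turn":[0,0,0],"gripper":25},{"travel":[0,0,0],"turn":[0,0,0],"gripper":25},{"travel":[0,0,0],"turn":[0,0,0],"gripper":25}]'
python3 - <<'E'
from h import *
A=snap('wrist','w15');e=ctrl.read_state()['ee_pos'];print(e);P=cloud(*A);held(P,e,e[2]+.0041)
q=P.reshape(-1,3);q=q[np.isfinite(q[:,0])&(abs(q[:,0]-.5218)<.02)]
m=q[(abs(q[:,1]-.42)<.008)&(q[:,2]>.062)&(q[:,2]<.09)];print(len(m),m.min(0),m.max(0))
show('w15','w15c',(150,100,490,400),2)
E
```

```text
t: 20.17
ee_pos: [0.5208, 0.4016, 0.1155]
tcp_rot: [179.9, -0.5, 90.6]
ft_force: [-0.2, 1.5, -0.6]
gripper_width: 0.392
gripper_force: 59.9
t: 20.83
ee_pos: [0.5218, 0.3905, 0.1149]
tcp_rot: [-180.0, -0.0, 90.0]
ft_force: [0.1, 0.3, -0.8]
gripper_width: 0.386
gripper_force: 59.9
[0.52179187 0.39062354 0.11486567]
8314 521.79150390625 391.3951416015625 67.01001739501953 34.98762893676758 89.98796844482422 z 0.11895721546801262
pitch along y deg -0.3176345992559781
notch 1 x 0.5163613156067401 0.5262702517014083 0.5213157836540743
notch -1 x 0.516722304508381 0.5269022069708145 0.5218122557395977
139 [0.51893681 0.41720766 0.06220998] [0.52490341 0.42293067 0.08271987]
```

View pics/w15c.png

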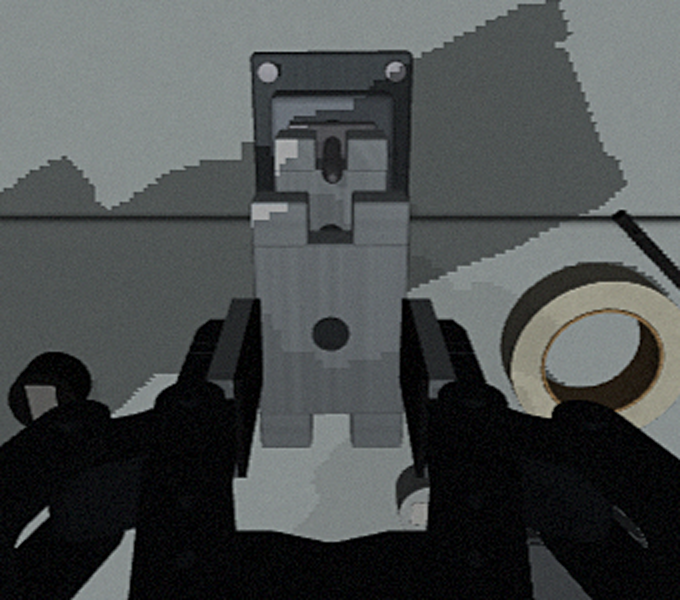

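The thick spacer lies flat with the pintle in its notch, crop (333,158). The thin spacer is held square above it, so I correct by (+0.3,+0.6) and lower.

```bash
python3 -m creep '[{"travel":[0.3,0.6,-8],"turn":[0,0,0],"gripper":25},{"travel":[0,0,-10],"turn":[0,0,0],"gripper":25},{"travel":[0,0,-5],"turn":[0,0,0],"gripper":25},{"travel":[0,0,-4],"turn":[0,0,0],"gripper":25},{"travel":[0,0,-3],"turn":[0,0,0],"gripper":25},{"travel":[0,0,-3],"turn":[0,0,0],"gripper":25},{"travel":[0,0,0],"turn":[0,0,0],"gripper":25},{"travel":[0,0,0],"turn":[0,0,0],"gripper":25},{"travel":[0,0,0],"turn":[0,0,0],"gripper":25},{"travel":[0,0,0],"turn":[0,0,0],"gripper":25}]'
python3 - <<'E'
from h import *
A=snap('wrist','w16');e=ctrl.read_state()['ee_pos'];P=cloud(*A);held(P,e,e[2]+.0041)
E
```

```text
t: 21.72
ee_pos: [0.5223, 0.3915, 0.0822]
tcp_rot: [180.0, -0.0, 90.0]
ft_force: [0.6, -0.1, 0.1]
gripper_width: 0.387
gripper_force: 59.9
8332 522.2943725585938 392.1934814453125 34.96893310546875 67.3837661743164 0.0040194932371377945 z 0.08626458142125051
pitch along y deg -0.3074618093519758
notch 1 x 0.5222815189732553 0.5227436506661509 0.5225125848197031
notch -1 x 0.5218824489026899 0.5229168194235985 0.5223996341631442
```

```bash
python3 -m creep '[{"travel":[-0.2,0,-6],"turn":[0,0,0],"gripper":25},{"travel":[0,0,-6],"turn":[0,0,0],"gripper":25},{"travel":[0,0,-4],"turn":[0,0,0],"gripper":25},{"travel":[0,0,-2],"turn":[0,0,0],"gripper":25},{"travel":[0,0,-1.5],"turn":[0,0,0],"gripper":25},{"travel":[0,0,-0.8],"turn":[0,0,0],"gripper":25},{"travel":[0,0,0],"turn":[0,0,0],"gripper":25},{"travel":[0,0,0],"turn":[0,0,0],"gripper":25},{"travel":[0,0,0],"turn":[0,0,0],"gripper":25}]'
python3 -m creep '[{"travel":[0,0,0],"turn":[0,0,0],"gripper":58},{"travel":[0,0,0],"turn":[0,0,0],"gripper":58},{"travel":[0,0,0],"turn":[0,0,0],"gripper":58},{"travel":[0,0,0],"turn":[0,0,0],"gripper":58},{"travel":[0,0,10],"turn":[0,0,0],"gripper":58},{"travel":[0,0,20],"turn":[0,0,0],"gripper":58},{"travel":[0,0,15],"turn":[0,0,0],"gripper":0},{"travel":[0,0,0],"turn":[0,0,0],"gripper":0},{"travel":[0,0,0],"turn":[0,0,0],"gripper":0},{"travel":[0,0,0],"turn":[0,0,0],"gripper":0},{"travel":[0,0,0],"turn":[0,0,0],"gripper":0},{"travel":[0,0,0],"turn":[0,0,0],"gripper":0}]'
python3 -m creep '[{"travel":[0,0,0],"turn":[0,0,0],"gripper":0},{"travel":[0,0,0],"turn":[0,0,0],"gripper":0},{"travel":[0,0,0],"turn":[0,0,0],"gripper":0}]'
python3 - <<'E'
from h import *
A=snap('wrist','w17');P=cloud(*A);rect(P,(.5218,.3921),.045,.062,.0695)
E
```

```text
t: 22.52
ee_pos: [0.5217, 0.3912, 0.0618]
tcp_rot: [-180.0, 0.0, 90.0]
ft_force: [-3.0, -1.2, 3.1]
gripper_width: 0.387
gripper_force: 60.5
t: 23.52
ee_pos: [0.5213, 0.391, 0.1056]
tcp_rot: [-179.9, 0.1, 90.0]
ft_force: [0.4, -0.5, 0.4]
gripper_width: 0.004
gripper_force: 0.0
t: 23.77
ee_pos: [0.5218, 0.3912, 0.1062]
tcp_rot: [-180.0, 0.0, 90.0]
ft_force: [0.0, -1.1, 0.0]
gripper_width: -0.001
gripper_force: 0.0
4374 c 521.5 397.9 size 36.2 55.1 long-axis deg 90.0 zmed 0.0662
```

Flat at 66 mm. Now the press: the TCP goes from 106 to 59.

```bash
python3 -m creep '[{"travel":[0,0,-15],"turn":[0,0,0],"gripper":0},{"travel":[0,0,-12],"turn":[0,0,0],"gripper":0},{"travel":[0,0,-7],"turn":[0,0,0],"gripper":0},{"travel":[0,0,-3],"turn":[0,0,0],"gripper":0},{"travel":[0,0,-2],"turn":[0,0,0],"gripper":0},{"travel":[0,0,-2],"turn":[0,0,0],"gripper":0},{"travel":[0,0,-2],"turn":[0,0,0],"gripper":0},{"travel":[0,0,-2],"turn":[0,0,0],"gripper":0},{"travel":[0,0,-2],"turn":[0,0,0],"gripper":0},{"travel":[0,0,-1.5],"turn":[0,0,0],"gripper":0},{"travel":[0,0,0],"turn":[0,0,0],"gripper":0},{"travel":[0,0,0],"turn":[0,0,0],"gripper":0}]'
python3 -m creep '[{"travel":[0,0,0],"turn":[0,0,0],"gripper":0},{"travel":[0,0,0],"turn":[0,0,0],"gripper":0},{"travel":[0,0,0],"turn":[0,0,0],"gripper":0},{"travel":[0,0,0],"turn":[0,0,0],"gripper":0}]'
python3 - <<'E'
from h import *
A=snap('wrist','w18');P=cloud(*A);rect(P,(.5218,.3921),.045,.053,.0695)
E
```

```text
t: 24.82
ee_pos: [0.5219, 0.3913, 0.0595]
tcp_rot: [180.0, -0.0, 90.0]
ft_force: [-3.1, -1.6, 8.4]
gripper_width: -0.003
gripper_force: 4.7
t: 25.15
ee_pos: [0.5219, 0.3912, 0.0596]
tcp_rot: [180.0, -0.0, 90.0]
ft_force: [-3.2, -2.8, 9.1]
gripper_width: -0.006
gripper_force: 4.7
4591 c 521.5 401.4 size 36.2 48.6 long-axis deg 90.3 zmed 0.0596
```

The table gave 6.5 mm. Now I rise and check.

```bash
python3 -m creep '[{"travel":[0,0,2],"turn":[0,0,0],"gripper":0},{"travel":[0,0,4],"turn":[0,0,0],"gripper":0},{"travel":[0,0,10],"turn":[0,0,0],"gripper":0},{"travel":[0,0,20],"turn":[0,0,0],"gripper":0},{"travel":[0,0,30],"turn":[0,0,0],"gripper":0},{"travel":[0,0,35],"turn":[0,0,0],"gripper":0},{"travel":[-10,0,20],"turn":[0,0,0],"gripper":0},{"travel":[-20,0,20],"turn":[0,0,0],"gripper":0},{"travel":[0,0,0],"turn":[0,0,0],"gripper":0},{"travel":[0,0,0],"turn":[0,0,0],"gripper":0},{"travel":[0,0,0],"turn":[0,0,0],"gripper":0},{"travel":[0,0,0],"turn":[0,0,0],"gripper":0}]'
python3 - <<'E'
from h import *
A=snap('wrist','w19');P=cloud(*A);q=rect(P,(.5218,.3921),.045,.062,.0695)
q=q[np.hypot(q[:,0]-.5218,abs(q[:,1]-.392)-.028)>.006];print(np.linalg.lstsq(np.c_[q[:,:2]-[.5218,.392],np.ones(len(q))],q[:,2],rcond=None)[0])
show('w19','w19c',(150,50,490,350),2)
E
```

```text
t: 26.2
ee_pos: [0.4922, 0.3908, 0.1982]
tcp_rot: [-180.0, 0.1, 90.0]
ft_force: [-0.0, -0.2, -0.2]
gripper_width: 0.001
gripper_force: 0.0
2801 c 521.6 392.1 size 36.0 66.3 long-axis deg 90.4 zmed 0.0662
[-0.0002573  -0.00195643  0.06615699]
```

View pics/w19c.png

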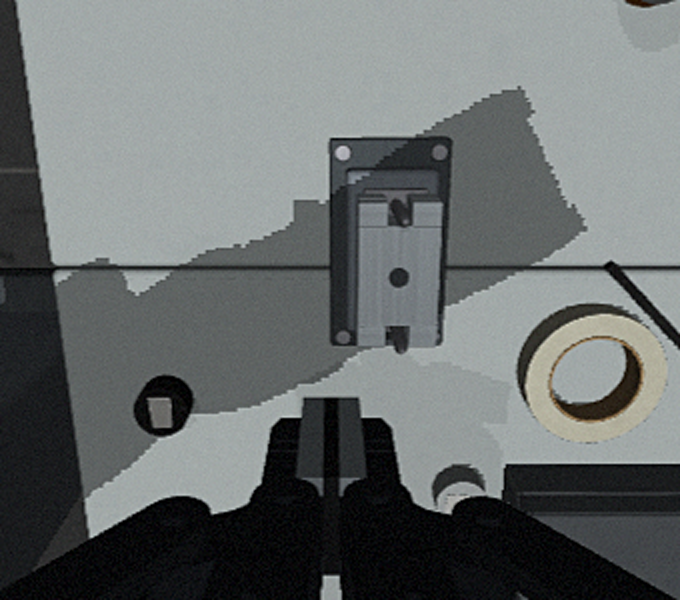

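Both spacers lie flat (top at 66.2 mm) with pintles in both notches, crop (401,212) and (400,338). The other things in view look undisturbed, so I'm handing in.

```bash
python3 -c "
from plant import sign_off
print(sign_off())"
```

```text
the job is handed in; nothing more can be done
None
```

Job handed in at about 26 s: the thick spacer, then the thin one, are on the pintles, each let go and pressed about 6.5 mm, and both lie flat on the risen table (top at 66 mm).

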